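# Fetch the slicing insert from a blade case with bypass lids

### The job

Get out the slicing insert of the vegetable slicer - the one whose steel face has a single slanting blade, not the one with rows of grating teeth - by sliding the glass lid over it along past the other lid, and lift it by the edges of its plastic frame without ever touching the steel face. Lay it down, do not drop it, face up in the middle of the wooden tray with its length along the tray. Then slide both lids of the case fully home, and leave the other insert and the rest of the things where they are.

Things in the scene. Friction and masses are not known exactly. Their poses are not given: they have to be found in the camera images.
- case: shallow wooden box, does not slip, 144 (x) x 320 (y) x 44 mm; end walls 33 mm high. Origin: centre of underside, y along its length to the robot's left. Inside 124 x 304 mm, floor 8 mm up; divider (26 mm high) at y=0: left bay y>0, right bay y<0, one insert loose in the outer part of each, length along y. Two framed glass lids 132 x 160 x 5 mm cover it, overlapping 16 mm in the middle
- lid_left (a joint): left lid, on the lower track (top 35 mm up), over the left bay; 0 = fully home at the left end, grows to 0.104 m as it slides to the case's -y under the right lid. Takes 1 to 2 N, stays where left; may start up to 20 mm ajar
- lid_right (a joint): right lid, on the upper track (top 42 mm up), over the right bay; 0 = fully home at the right end, grows to 0.104 m as it slides to the case's +y over the left lid. Takes 1 to 2 N, stays where left; may start up to 20 mm ajar. It runs against the left lid's pull bar: the two joint values never sum to more than 0.134
- lid_left_pull (a point): middle of the top of the left lid's wooden pull bar: 66 mm (case x) x 10 mm (case y), 20 mm high, flush with the lid's outer end; top 55 mm above the worktop; outer face at case y = 0.152 when home. Push either side face. Lid fully open and right lid home: 30 mm free between bar and the right lid's edge
- lid_right_pull (a point): middle of the top of the right lid's wooden pull bar: 66 mm (case x) x 10 mm (case y), 13 mm high, flush with the lid's outer end; top 55 mm above the worktop; outer face at case y = -0.152 when home. Push either side face
- slicing_insert: the wanted one: white plastic frame 50 (x) x 80 (y) x 9 mm, about 70 g, recessed steel face with ONE slanting blade. Origin: centre of underside, y along its length, z out of its face. Lies face up in either bay. Hold by the two long outer edges (50 mm apart); the face inside the frame (38 x 66 mm, 2.5 mm below the frame's top) must not be touched by the fingers
- grating_insert: the other insert: same frame and size, its steel face has rows of small round grating teeth; lies in the other bay and stays there
- tray: small oval wooden tray with a low rim, 105 (x) x 205 (y) x 10 mm, does not move; its flat inner floor (86 x 176 mm) is 5 mm above the worktop. Origin: centre of its underside, y along its length
- peeler: bystander: peeler with dark green handle, 170 x 25 x 18 mm, lying right of the tray
- garlic: bystander: garlic bulb, 60 mm, left of the tray
- lemon_a: bystander: the loose lemon behind the middle of the case, 71 x 53 x 51 mm

How it is judged:
By the outcome, as a careful person would: the job done as asked, in the order asked, and still so for the second after the job is handed in, with the robot touching nothing.
It also fails if it takes over 64 s, if anything falls off the work surface, if the arm or the gripper's body presses on something with over 40 N, if the wrist force passes 120 N, or if a joint passes its speed limit or range.

### The arm

A 6-joint arm with a two-finger parallel gripper is mounted at the origin on a cart in front of the work surface, level with it; the furniture and walls round the work are solid. World frame = base frame: x ahead of the robot, y to its left, z up, the work surface at z = 0. Lengths are in m, angles in rad, forces in N, time in s.
With the tool pointing down it reaches from about 0.35 to 0.775 m from the base axis. Payload 7.3 kg.
Tool frame: the origin (TCP) lies midway between the tips of the shut fingers; the grasp point (between the pads) lies 19 mm behind it; z points along the fingers, y is the line along which they close (so a half turn about z gives the same grasp; the last joint's range is limited). The gripper opens to 92 mm and grips with 3 to 60 N. Pads are 19 mm wide; open, the fingers measure 130 mm over their backs; the gripper's body (75 mm by 190 mm) begins 47 mm behind the grasp point.
Start: joints at [-0.146, 0.342, 1.524, -0, 1.275, -0.146], TCP at [0.525, 0, 0.227] pointing down, gripper open.
Joint ranges: [-2.53, 2.53], [-0.77, 2.02], [0.04, 2.7], [-1, 4.14], [0.28, 2.66], [-3.11, 3.11]. Speed limits (rad/s): [2.57, 2.57, 3.14, 3.14, 3.14, 3.14].

### API

Orientations are given as a rotation vector (axis times angle).
In Python, from workcell import goto, move_linear, move_joints, release, grab, hold, solve_ik, sense, read_camera, camera_model, MotionError, close_job gives the robot as it stands. The module is installed in compiled form; this text tells all that it offers. Calls block until the motion is done:
- goto(position, orientation): joint-space move of the TCP to a pose.
- move_linear(position, frame=None, v=0.15, threshold=None): straight line of the TCP; frame=None keeps the orientation; v is the mean speed in m/s. With threshold (N) it stops when the force on the tool has changed by that much, and returns True; else False.
- move_joints(angles): joint-space move.
- release() and grab(effort=None): open the fingers fully, or close them until they stop; effort is the grip in N (None keeps the last).
- hold(seconds).
- solve_ik(position, orientation): joint angles nearest the present ones, or None.
- sense(): the state.
- read_camera(name): name is "scene" or "side" or "wrist"; returns (picture, depth): 420x560x3 uint8, red, green, blue; 420x560 float32, m along the optical axis (not along the pixel's ray), 0 where there is no reading.
- camera_model(name): a dict with "K" (3x3 intrinsics, pixels), "position" and "orientation" of the camera in the world; the wrist camera has in their place "T_tool_cam" (4x4, takes a point from camera to tool coordinates, whose origin is the TCP and whose axes are the flange's). Camera axes: x right, y up, looking along -z (the intrinsics and any distortion apply to the point x, -y, -z); pixel columns grow to the right and rows downward; lengths in m; the calibration is good to about 2 mm. A picture is of the moment at which its call begins: read the wrist's pose just before it. camera_model takes no time and is no camera call.
A pose or a line that the arm cannot do raises MotionError and nothing moves.
- close_job(): hands the job in; it is judged then, once.
The state is a dict: "time": time; "joint_pos": joint angles; "dq": joint speeds; "joint_efforts": joint torques, N m; "position": TCP position; "tcp_rot": TCP orientation; "ft_force": force on the tool from outside, world axes, zero at the start; "moment": the same for the moment, N m; "width": finger opening in m; "grasp_force": force on a finger pad.
Only numpy, scipy, OpenCV 4.12 (cv2) and the standard library are available. Lean on these libraries where they do the work, as an engineer would, in place of code of your own. Each camera call takes 0.05 s, during which the arm holds its last target. There are 200 camera calls.

## Working session

There is one attempt and no reset: what is moved stays moved. The work goes in short steps, each a Python script; the robot and the scene stay as the last script left them, time stands still between calls to the robot, and variables do not carry over. Pictures are saved under pics/ and viewed, at most 10 in all, crops included, and the job is handed in when it is done.

```bash
mkdir -p pics; cat > h.py <<'E'
import numpy as np, cv2
from scipy.spatial.transform import Rotation as R
from workcell import *
def cam(name):
    s=sense(); img,d=read_camera(name); m=camera_model(name); K=np.array(m["K"])
    if name=="wrist":
        T=np.eye(4);T[:3,:3]=R.from_rotvec(s["tcp_rot"]).as_matrix();T[:3,3]=s["position"];T=T@np.array(m["T_tool_cam"])
    else:
        T=np.eye(4);o=np.array(m["orientation"]);T[:3,:3]=o if o.shape==(3,3) else R.from_rotvec(o).as_matrix();T[:3,3]=m["position"]
    return img,d,K,T,m
def save(n,img,d,K,T):
    cv2.imwrite(f"pics/{n}.png",cv2.cvtColor(img,cv2.COLOR_RGB2BGR)); np.savez(f"pics/{n}.npz",img=img,d=d,K=K,T=T)
def load(n):
    z=np.load(f"pics/{n}.npz");return z["img"],z["d"],z["K"],z["T"]
def ray(K,T,u,v):
    return T[:3,:3]@np.array([(u-K[0,2])/K[0,0],-(v-K[1,2])/K[1,1],-1.])
def onz(K,T,u,v,z):
    r=ray(K,T,u,v);return T[:3,3]+r*(z-T[2,3])/r[2]
def pt(K,T,d,u,v): return T[:3,3]+ray(K,T,u,v)*d[int(v),int(u)]
def tri(a,b):
    A=[];y=[]
    for K,T,u,v in (a,b):
        r=ray(K,T,u,v);r/=np.linalg.norm(r);P=np.eye(3)-np.outer(r,r);A.append(P);y.append(P@T[:3,3])
    return np.linalg.lstsq(np.vstack(A),np.hstack(y),rcond=None)[0]
E
python3 - <<'E'
from h import *
s=sense();print(s)
ims=[]
for n in("scene","side","wrist"):
    i,d,K,T,m=cam(n);save(n+"0",i,d,K,T);print(n,m);ims.append(i)
c=np.vstack([np.hstack(ims[:2]),np.hstack([ims[2],ims[2]*0])])
E
```

```text
{'time': 0.0, 'joint_pos': array([-1.46023617e-01,  3.42715286e-01,  1.52503159e+00, -2.39925353e-06,
        1.27538877e+00, -1.46006263e-01]), 'dq': array([-1.45045357e-03, -7.75662399e-05,  8.57904313e-04, -1.74401101e-03,
       -2.50393562e-05, -1.39483959e-03]), 'joint_efforts': array([ 7.61924657e-04, -4.31245601e+01, -2.44219762e+01,  7.17750052e-02,
        5.59406646e-02, -1.04314388e-04]), 'position': array([5.24588588e-01, 6.96285976e-05, 2.26043737e-01]), 'tcp_rot': array([-2.22058516e+00, -2.22054818e+00,  1.44855720e-03]), 'ft_force': array([0.44051498, 0.35518978, 0.13018167]), 'moment': array([-0.05905176,  0.01396301,  0.00530391]), 'grasp_force': 0.0, 'width': 0.09175592855970205}
scene {'K': array([[391.70425724,   0.        , 278.9836517 ],
       [  0.        , 391.70425724, 210.93416657],
       [  0.        ,   0.        ,   1.        ]]), 'position': array([ 0.29893068, -0.4929271 ,  0.60480535]), 'orientation': array([ 0.89377144, -0.20791611, -0.3854043 ])}
side {'K': array([[497.64942415,   0.        , 284.43753494],
       [  0.        , 497.64942415, 208.88088953],
       [  0.        ,   0.        ,   1.        ]]), 'position': array([ 0.16721523, -0.60694249,  0.61273321]), 'orientation': array([ 0.96377061, -0.27184225, -0.47605501])}
wrist {'K': array([[321.73441316,   0.        , 281.3432057 ],
       [  0.        , 321.73441316, 208.28644224],
       [  0.        ,   0.        ,   1.        ]]), 'T_tool_cam': array([[ 2.14522856e-04,  9.58218889e-01,  2.86035863e-01,
         7.67750961e-02],
       [ 9.99999934e-01, -1.21444650e-04, -3.43146776e-04,
         3.07167118e-04],
       [-2.94072197e-04,  2.86035918e-01, -9.58218851e-01,
        -1.58059669e-01],
       [ 0.00000000e+00,  0.00000000e+00,  0.00000000e+00,
         1.00000000e+00]])}
```

View pics/scene0.png

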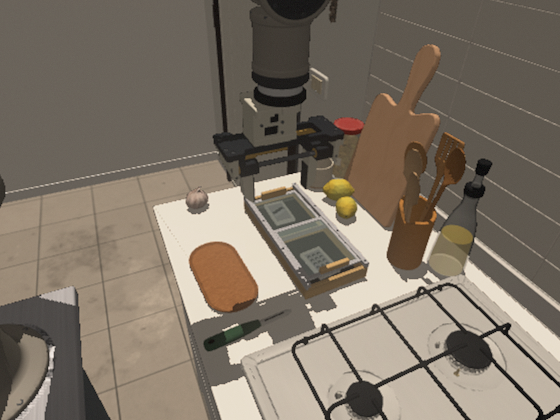

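View pics/wrist0.png

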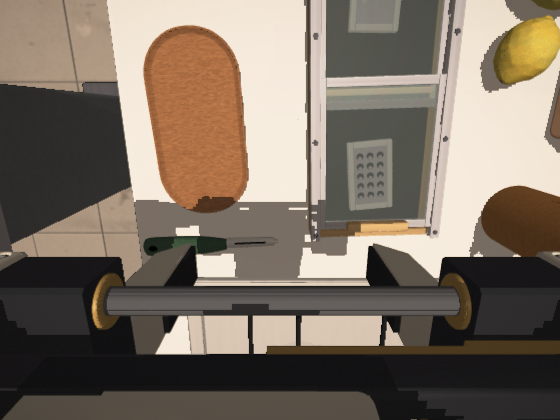

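The scene view shows the case at (305,240). The slicing insert is in the left (far) bay at (283,212) and the grating insert in the right bay at (318,262). The wrist view shows the tray at (197,118), the right lid's pull at (380,228) and the grating insert at (370,175). The open fingers (130 mm) are wider than the inside of the case (124 mm), so I'll look at the shape of the fingertips and view the left bay from above.

```bash
python3 - <<'E'
from h import *
rot=np.array([-2.2214,-2.2214,0])
i,d,K,T=load("wrist0")
# finger geometry in tool frame from depth
m=camera_model("wrist");Tt=np.array(m["T_tool_cam"])
vv,uu=np.mgrid[225:330:6,130:200:8]
for v in range(240,300,8):
    print(v,[ (lambda p:(round(p[0]*1e3),round(p[1]*1e3),round(p[2]*1e3)))((Tt@np.r_[np.array([(u-K[0,2])/K[0,0],-(v-K[1,2])/K[1,1],-1])*d[v,u],1])) for u in range(140,204,6) if 0<d[v,u]<.2])
goto([0.56,0.0,0.32],rot)
i,d,K,T,m=cam("wrist");save("wrist1",i,d,K,T)
goto([0.56,0.06,0.32],rot)
i,d,K,T,m=cam("wrist");save("wrist2",i,d,K,T)
a=cv2.imread("pics/wrist1.png")[0:280,200:500];cv2.imwrite("pics/w1.png",cv2.resize(a,(640,597),interpolation=cv2.INTER_CUBIC))
a=cv2.imread("pics/wrist2.png")[0:280,200:500];cv2.imwrite("pics/w2.png",cv2.resize(a,(640,597),interpolation=cv2.INTER_CUBIC))
E
```

```text
240 []
248 [(11, -53, -8), (10, -50, -6), (10, -47, -6), (9, -45, -3)]
256 [(11, -59, -17), (11, -56, -17), (10, -53, -16), (10, -51, -15), (10, -48, -15), (9, -46, -13), (4, -46, -3)]
264 [(10, -61, -25), (10, -59, -24), (10, -56, -24), (10, -53, -25), (11, -50, -26), (10, -48, -23), (9, -46, -21), (5, -46, -14), (0, -46, -4)]
272 [(10, -61, -32), (11, -58, -33), (11, -56, -33), (10, -54, -31), (10, -51, -32), (11, -48, -33), (10, -46, -31), (6, -46, -23), (1, -46, -15), (-4, -46, -5)]
280 [(10, -58, -38), (10, -56, -39), (10, -53, -39), (11, -50, -40), (10, -48, -39), (9, -47, -36), (7, -45, -33), (3, -45, -26), (-2, -45, -17), (-7, -45, -8)]
288 [(30, -39, -79), (30, -37, -79), (31, -35, -80), (31, -33, -80), (31, -32, -80), (31, -30, -80), (31, -28, -80), (30, -27, -78), (31, -25, -80), (30, -24, -79), (31, -22, -80)]
296 [(29, -38, -82), (30, -36, -82), (30, -34, -82), (30, -33, -82), (29, -31, -82), (30, -29, -82), (29, -26, -82), (30, -25, -83), (29, -23, -82), (30, -21, -82)]
```

View pics/w1.png

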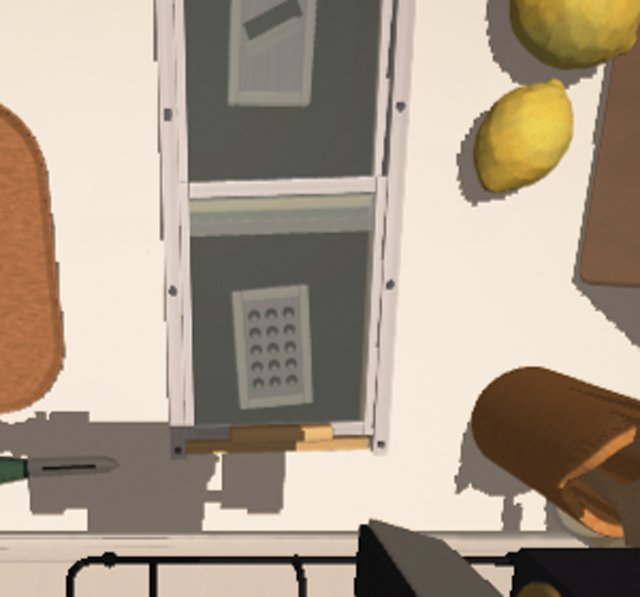

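View pics/w2.png

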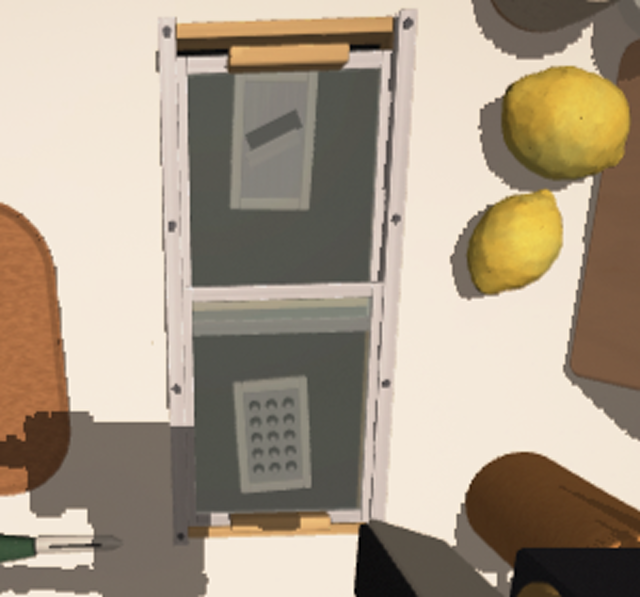

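In the w1/w2 crops, the slicer's near corners are at (228,104)/(309,105) in w1 and (231,208)/(309,210) in w2. The case screws are at (168,115), (400,106), (173,291) and (390,285) in w1, and (172,226), (396,218), (177,388) and (386,383) in w2. The left bar's top is about (230..348, 46) in w2. I'll triangulate from these.

```bash
python3 - <<'E'
from h import *
np.set_printoptions(precision=4,suppress=True)
_,d1,K,T1=load("wrist1");_,d2,_,T2=load("wrist2")
f=300/640
c=lambda p:(200+p[0]*f,p[1]*280/597)
W1=dict(sL=(168,115),sR=(400,106),mL=(173,291),mR=(390,285),iL=(228,104),iR=(309,105),pegL=(178,450),pegR=(380,444),g1=(233,292),g2=(308,285))
W2=dict(sL=(172,226),sR=(396,218),mL=(177,388),mR=(386,383),iL=(231,208),iR=(309,210),pegL=(180,537),g1=(235,381),g2=(305,377))
for k in W2:
    a=(K,T1,*c(W1[k]));b=(K,T2,*c(W2[k]));print(k,tri(a,b),"depth",pt(K,T2,d2,*c(W2[k])))
for n,p,z in(("farL",(167,32),.044),("farR",(407,22),.044),("barTopL",(231,46),.055),("barTopR",(347,44),.055),("barc",(290,56),.055),("bartopfar",(290,46),.055),("insFL",(236,72),.017),("insFR",(317,72),.017)):
    print(n,onz(K,T2,*c(p),z),"depth",pt(K,T2,d2,*c(p)))
# right bar
for p in((233,520),(327,520),(280,515),(280,525)): print("rbar",onz(K,T2,*c(p),.055),pt(K,T2,d2,*c(p)))
# tray by colour + depth
i,d,K,T=load("wrist0");h=cv2.cvtColor(i,cv2.COLOR_RGB2HSV)
m=((h[...,0]<15)&(h[...,1]>110)).astype(np.uint8);m[:,280:]=0;m[215:]=0
n,l,st,_=cv2.connectedComponentsWithStats(m);k=1+np.argmax(st[1:,4]);print(st[k])
v,u=np.nonzero(l==k);P=np.array([onz(K,T,a,b,.008)[:2] for a,b in zip(u,v)],np.float32)
print("tray rect",cv2.minAreaRect(P*1000),"mean",P.mean(0))
D=np.array([pt(K,T,d,a,b)[2] for a,b in zip(u,v)]);print("tray z pct",np.percentile(D,[5,50,95]))
# tip profile: silhouettes
Tt=np.array(camera_model("wrist")["T_tool_cam"])
for v in range(244,300,4):
    us=[u for u in range(90,200) if 0<d[v,u]<.2]
    if us:
        u=us[0];print(v,u,(Tt@np.r_[np.array([(u-K[0,2])/K[0,0],-(v-K[1,2])/K[1,1],-1])*d[v,u],1])[:3]*1e3)
E
```

```text
sL [0.5576 0.1455 0.0451] depth [0.5576 0.1454 0.0461]
sR [0.6912 0.1503 0.0446] depth [0.6912 0.1503 0.0454]
mL [0.5607 0.046  0.0429] depth [0.561  0.0464 0.0446]
mR [0.695  0.0497 0.0428] depth [0.694  0.0504 0.0465]
iL [0.5949 0.1572 0.0106] depth [0.5934 0.1561 0.0356]
iR [0.6443 0.1559 0.015 ] depth [0.6408 0.1551 0.0363]
pegL [ 0.5636 -0.055   0.0503] depth [ 0.5634 -0.0564  0.0471]
g1 [0.6016 0.0425 0.0019] depth [0.5982 0.0507 0.0426]
g2 [0.6489 0.0479 0.0146] depth [0.6428 0.0536 0.0437]
farL [0.5546 0.2487 0.044 ] depth [0.5547 0.2482 0.0459]
farR [0.6879 0.2538 0.044 ] depth [0.6876 0.2535 0.0451]
barTopL [0.5897 0.2391 0.055 ] depth [0.5926 0.2489 0.0143]
barTopR [0.653  0.2402 0.055 ] depth [0.653  0.2403 0.0547]
barc [0.6222 0.2343 0.055 ] depth [0.6221 0.2342 0.0557]
bartopfar [0.6219 0.2392 0.055 ] depth [0.6221 0.2394 0.0541]
insFL [0.5958 0.2344 0.017 ] depth [0.5937 0.2287 0.0439]
insFR [0.6445 0.2344 0.017 ] depth [0.6408 0.2302 0.0372]
rbar [ 0.5984 -0.0405  0.055 ] [ 0.5985 -0.0409  0.0539]
rbar [ 0.6607 -0.0402  0.055 ] [ 0.6608 -0.0405  0.0544]
rbar [ 0.6294 -0.0368  0.055 ] [ 0.6305 -0.0394  0.0487]
rbar [ 0.6297 -0.0439  0.055 ] [ 0.6296 -0.0437  0.0556]
[  144    26   104   187 15519]
tray rect ((429.9630126953125, 61.64986801147461), (104.65843200683594, 204.06375122070312), 3.2504825592041016) mean [0.4295 0.0685]
tray z pct [0.0041 0.0055 0.0093]
244 185 [ 10.6509 -50.0856  -1.9508]
248 172 [ 10.6433 -55.2132  -7.1152]
252 159 [  9.7643 -60.8437 -10.0595]
256 153 [ 10.5523 -61.3266 -16.4193]
260 90 [ 36.174  -54.5151 -73.9018]
264 90 [ 35.4065 -54.0795 -74.8958]
268 90 [ 35.3613 -52.7409 -77.2599]
272 90 [ 36.0613 -50.5387 -80.9182]
276 90 [ 35.6334 -49.8182 -82.3111]
280 90 [ 35.5921 -48.6723 -84.3356]
284 90 [ 35.9023 -47.1715 -86.8785]
288 90 [ 34.1646 -48.0636 -85.8303]
292 90 [ 33.2312 -48.0234 -86.1793]
296 90 [ 32.3699 -47.9067 -86.6412]
```

```bash
cat >> h.py <<'E'
C=np.array([.6262,.0985]);CY=np.deg2rad(1.9)
TR=np.array([.430,.0616]);TY=np.deg2rad(3.25)
R0=R.from_rotvec([-np.pi/2**.5,-np.pi/2**.5,0])
def P(x,y,z): c,s=np.cos(CY),np.sin(CY);return [C[0]+c*x-s*y,C[1]+s*x+c*y,z]
def O(rel): return (R.from_euler('z',CY+np.deg2rad(rel))*R0).as_rotvec()
def incase(p): c,s=np.cos(CY),np.sin(CY);d=np.array(p[:2])-C;return np.array([c*d[0]+s*d[1],-s*d[0]+c*d[1],p[2]])
def st(t=""):
    s=sense();print(t,"t",round(s["time"],2),"case",incase(s["position"]).round(4),"F",s["ft_force"].round(1),"w",round(s["width"],4),"g",round(s["grasp_force"],1));return s
E
python3 - <<'E'
from h import *
st()
goto(P(0,.175,.12),O(0));grab(5)
move_linear(P(0,.170,.044),v=.2);st("down")
r=move_linear(P(0,.053,.044),v=.1,threshold=12);st(f"pushed {r}")
move_linear(P(0,.075,.044),v=.2);move_linear(P(0,.075,.2),v=.35);release();
goto(P(0,.085,.24),O(-36))
i,d,K,T,m=cam("wrist");save("wrist3",i,d,K,T);st()
i,d,K,T,m=cam("side");save("side3",i,d,K,T)
E
```

```text
t 1.08 case [-0.0681 -0.0361  0.3188] F [-0.8 -0.4  0.1] w 0.0919 g 0.0
down t 4.19 case [0.0005 0.1701 0.0446] F [ 0.1 -0.4  0.2] w 0.0006 g 0.0
pushed True t 5.21 case [-0.0001  0.0599  0.0439] F [-1.2  3.3  1.1] w 0.0002 g 1.6
 t 8.22 case [-0.0003  0.0849  0.2394] F [0.3 0.1 0.1] w 0.092 g 0.0
```

View pics/wrist3.png

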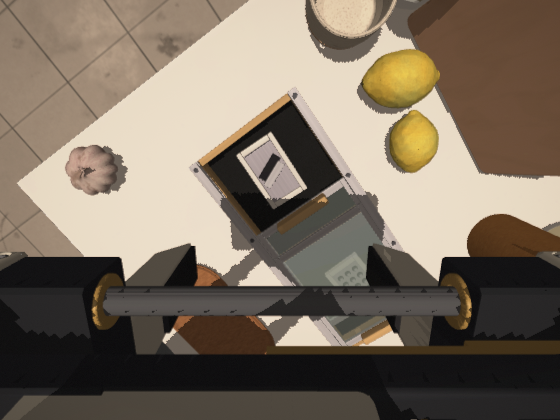

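The left lid is fully open, with its bar at (300,212). The slicing insert is uncovered, with corners at about (237,153), (268,133), (307,190) and (274,208). I'll measure its frame from depth and mask.

```bash
python3 - <<'E'
from h import *
np.set_printoptions(precision=4,suppress=True)
i,d,K,T=load("wrist3")
Q=[]
for v in range(120,222):
    for u in range(225,320):
        if d[v,u]>0:
            p=pt(K,T,d,u,v);c=incase(p)
            if abs(c[0])<.055 and .055<c[1]<.148 and .0105<p[2]<.026: Q.append(c)
Q=np.array(Q);r=cv2.minAreaRect((Q[:,:2]*1000).astype(np.float32));print(len(Q),r,np.percentile(Q[:,2],[5,50,95]))
for p in((237,153),(268,133),(307,190),(274,208)):print(incase(onz(K,T,*p,.017)),incase(pt(K,T,d,*p)))
fl=[pt(K,T,d,u,v)[2] for u,v in((300,150),(310,165),(230,180),(240,200))];print("floor",fl)
w=[incase(pt(K,T,d,*p)) for p in((295,95),(196,168),(348,176))];print("screws",w)
E
```

```text
2789 ((-1.916203498840332, 100.08158874511719), (94.32052612304688, 74.74160766601562), 66.04685974121094) [0.0137 0.0156 0.0179]
[-0.0236  0.1403  0.017 ] [-0.0251  0.1402  0.0087]
[0.0196 0.1374 0.017 ] [0.0193 0.1373 0.0122]
[0.0178 0.0554 0.017 ] [0.0172 0.0535 0.0088]
[-0.0282  0.0605  0.017 ] [-0.0279  0.0608  0.0185]
floor [np.float64(0.009300153566819125), np.float64(0.007988982848873616), np.float64(0.009553543225794991), np.float64(0.007319968673777266)]
screws [array([0.0671, 0.1526, 0.044 ]), array([-0.065 ,  0.1544,  0.0458]), array([0.0657, 0.049 , 0.0464])]
```

```bash
python3 - <<'E'
from h import *
move_linear(P(0,.100,.07),v=.25)
r=move_linear(P(0,.100,.013),v=.06,threshold=6);st(f"desc {r}")
if not r:
    grab(8);st("grab")
    i,d,K,T,m=cam("wrist");save("wrist4",i,d,K,T)
    i,d,K,T,m=cam("side");save("side4",i,d,K,T)
    cv2.imwrite("pics/s4.png",cv2.resize(cv2.imread("pics/wrist4.png")[60:340,130:430],(640,597),interpolation=cv2.INTER_CUBIC))
E
```

```text
desc False t 10.2 case [0.0004 0.1001 0.0135] F [-0.6  0.2  0. ] w 0.0916 g 0.0
grab t 10.78 case [0.0001 0.1    0.0131] F [-0.8  0.8  0.6] w 0.064 g 6.2
```

View pics/s4.png

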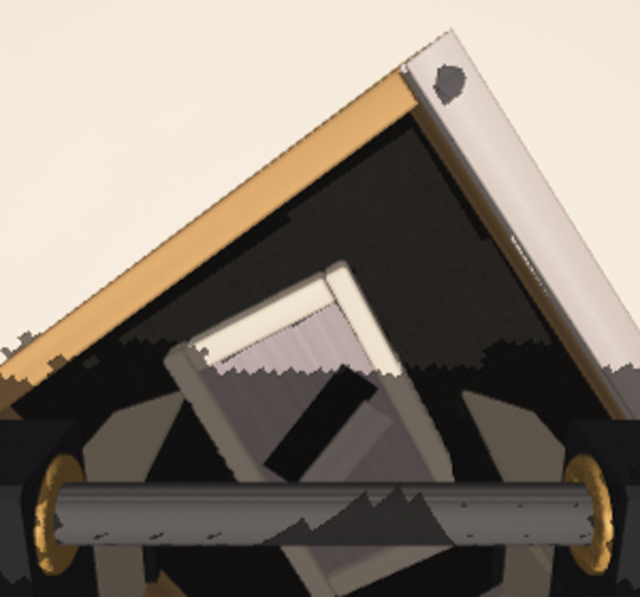

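The crop shows the fingers holding the frame by its outer edges only. The insert is about 24° off the pads (width 64 mm). I'll turn it in steps by gripping, rotating, releasing and going back, until it lines up with the fingers.

```bash
python3 - <<'E'
from h import *
for k in range(4):
    goto(P(0,.101,.013),O(-42));st("turn");release();
    goto(P(0,.101,.013),O(-34));grab(8);s=st(f"grab{k}")
    if s["width"]<.0515: break
i,d,K,T,m=cam("wrist");save("wrist5",i,d,K,T)
E
```

```text
turn t 11.12 case [1.000e-04 1.009e-01 1.300e-02] F [ 0.4 -0.2  0.1] w 0.0632 g 6.2
grab0 t 12.72 case [0.    0.101 0.013] F [-0.3  0.3  0.2] w 0.0571 g 6.7
turn t 12.97 case [-0.     0.101  0.013] F [-0.1 -1.  -0.3] w 0.0571 g 6.7
grab1 t 14.69 case [0.    0.101 0.013] F [-1.4 -0.1  0.2] w 0.0531 g 7.4
turn t 14.95 case [0.    0.101 0.013] F [ 0.3  0.2 -0. ] w 0.0528 g 7.4
grab2 t 16.75 case [0.    0.101 0.013] F [0.9 0.6 0.3] w 0.0501 g 7.9
```

```bash
python3 - <<'E'
from h import *
grab(20);st()
move_linear(P(0,.101,.03),v=.05);move_linear(P(0,.101,.15),v=.2);st("lifted")
goto([TR[0],TR[1],.15],(R.from_euler('z',TY)*R0).as_rotvec())
i,d,K,T,m=cam("wrist");save("wrist6",i,d,K,T);st()
cv2.imwrite("pics/w6.png",cv2.resize(cv2.imread("pics/wrist6.png")[100:380,130:430],(640,597),interpolation=cv2.INTER_CUBIC))
E
```

```text
t 17.02 case [0.    0.101 0.013] F [0.8 0.2 0.1] w 0.0499 g 19.8
lifted t 18.26 case [-0.0008  0.1009  0.1486] F [-0.5  0.4 -2. ] w 0.0497 g 19.8
 t 19.25 case [-0.1961 -0.0302  0.1498] F [ 0.6 -0.3 -0.7] w 0.0495 g 19.8
```

View pics/w6.png

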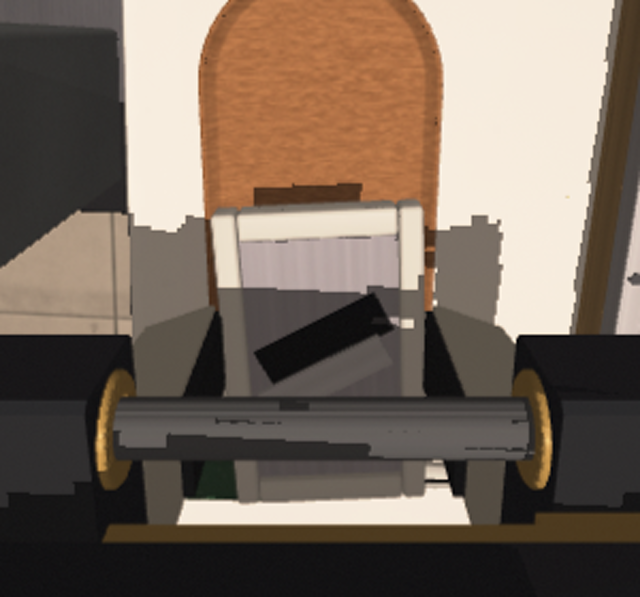

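The insert is held level by its long edges, face up. Its far corners are at about (213,209) and (422,205) in the crop, and the near ones at (238,500) and (420,495). I'll compute its offset in the hand.

```bash
python3 - <<'E'
from h import *
np.set_printoptions(precision=4,suppress=True)
i,d,K,T=load("wrist6");Tt=np.array(camera_model("wrist")["T_tool_cam"])
def tl(u,v,z=None):
    r=np.array([(u-K[0,2])/K[0,0],-(v-K[1,2])/K[1,1],-1]);
    if z is None:return (Tt@np.r_[r*d[int(round(v)),int(round(u))],1])[:3]
    rr=Tt[:3,:3]@r;return Tt[:3,3]+rr*(z-Tt[2,3])/rr[2]
for p in((213,209),(422,205),(420,495),(238,500)):
    print(tl(130+p[0]*300/640,100+p[1]*280/597,-.004))
for p in((228,220),(408,215),(318,220),(250,485),(410,485),(320,488)): print("d",tl(130+p[0]*300/640,100+p[1]*280/597))
E
```

```text
[ 0.0361 -0.0252 -0.004 ]
[ 0.037   0.0233 -0.004 ]
[-0.0422  0.0261 -0.004 ]
[-0.0438 -0.0222 -0.004 ]
d [ 0.0335 -0.0217 -0.0043]
d [ 0.0348  0.0201 -0.0045]
d [ 0.0335 -0.0008 -0.0042]
d [ 0.0768  0.0003 -0.1581]
d [-0.0388  0.0232 -0.0044]
d [-0.0401 -0.0004 -0.0039]
```

```bash
python3 - <<'E'
from h import *
o=(R.from_euler('z',TY-np.deg2rad(1.8))*R0).as_rotvec();x,y=TR[0]-.0006,TR[1]+.0032
goto([x,y,.06],o)
move_linear([x,y,.014],v=.1);st()
r=move_linear([x,y,.0085],v=.02,threshold=3);s=st(f"touch {r}");print(s["position"])
release();s=st("open");print(s["position"])
move_linear([x,y,.10],v=.15)
goto(P(-.0,-.02,.24),O(0)) 
i,d,K,T,m=cam("wrist");save("wrist7",i,d,K,T)
i,d,K,T,m=cam("side");save("side7",i,d,K,T);st()
# tray + insert measure from wrist7
cv2.imwrite("pics/w7.png",cv2.cvtColor(np.hstack([load("wrist7")[0][0:260,:]]),cv2.COLOR_RGB2BGR))
E
```

```text
t 20.31 case [-0.1968 -0.0272  0.015 ] F [-0.5  0.5 -0.7] w 0.0495 g 19.8
touch True t 20.61 case [-0.1969 -0.0272  0.0099] F [ 0.3 -0.2  4. ] w 0.0495 g 19.9
[0.43031155 0.06475443 0.00991849]
open t 21.46 case [-0.1976 -0.0272  0.0093] F [ 0.  -0.1  0.1] w 0.0919 g 0.0
[0.42956536 0.06480642 0.00927868]
 t 23.27 case [-0.0012 -0.02    0.2385] F [0.8 0.5 0.9] w 0.0918 g 0.0
```

View pics/w7.png

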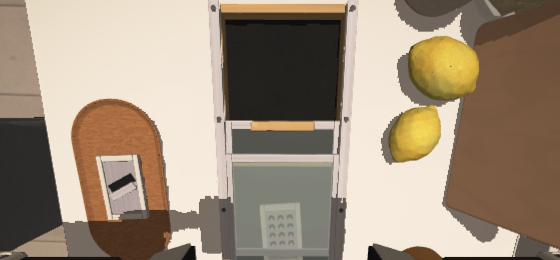

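The insert lies centred on the tray: it is at (122,187), and the tray axis is at about x=120. The left bar is at (283,126), with the right lid's edge at about row 157. Next I'll close both lids.

```bash
python3 - <<'E'
from h import *
goto(P(0,.026,.11),O(0));grab(5)
r=move_linear(P(0,.026,.043),v=.15,threshold=6);st(f"down {r}")
if not r:
    r=move_linear(P(0,.138,.043),v=.1,threshold=14);st(f"left home {r}")
    move_linear(P(0,.120,.043),v=.2);move_linear(P(0,.12,.09),v=.3)
    goto(P(0,-.115,.08),O(0))
    r=move_linear(P(0,-.115,.048),v=.15,threshold=6);st(f"down {r}")
    r=move_linear(P(0,-.140,.048),v=.05,threshold=14);st(f"right home {r}")
    move_linear(P(0,-.12,.048),v=.2);move_linear(P(0,-.12,.12),v=.3)
    goto(P(-.07,.03,.34),O(0))
    i,d,K,T,m=cam("wrist");save("wrist8",i,d,K,T);st()
    cv2.imwrite("pics/w8.png",cv2.resize(cv2.cvtColor(i[0:280,100:480],cv2.COLOR_RGB2BGR),(800,590),interpolation=cv2.INTER_CUBIC))
E
```

```text
down False t 25.92 case [0.0004 0.026  0.0435] F [ 0.7 -0.   0.2] w 0.0003 g 0.0
left home True t 26.91 case [-0.0005  0.1321  0.0424] F [-0.7 -2.8  2.4] w 0.0004 g 1.7
down False t 28.77 case [-0.0003 -0.1134  0.0476] F [-0.1 -0.4  0.2] w 0.0004 g 0.0
right home True t 29.17 case [ 0.0005 -0.1302  0.0488] F [0.4 5.7 3.2] w 0.0005 g 2.6
 t 30.93 case [-0.07    0.0292  0.3377] F [0.2 0.4 0.2] w 0.0008 g 0.0
```

View pics/w8.png

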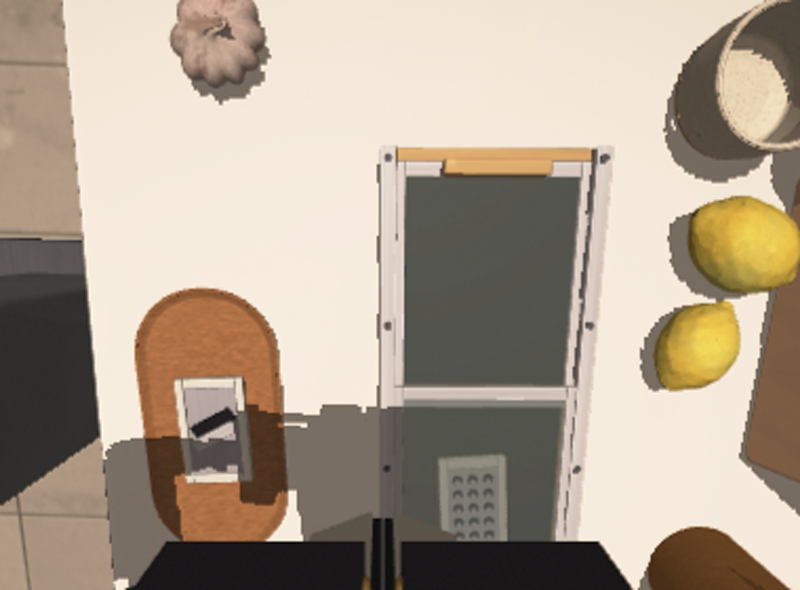

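The picture shows both lids home: the left bar at (497,166) is against the end wall, and the grating insert and other things have not moved. Insert corners are at about (175,380), (241,378), (251,480) and (187,483). I'll do a numeric check and then hand in.

```bash
python3 - <<'E'
from h import *
i,d,K,T=load("wrist8")
q=np.array([onz(K,T,100+u*380/800,v*280/590,.014)[:2] for u,v in((175,380),(241,378),(251,480),(187,483))])
y=(q[0]+q[1]-q[2]-q[3])/2;print("centre",q.mean(0),"tray",TR,"yaw",np.degrees(np.arctan2(-y[0],y[1])))
ok=np.abs(q.mean(0)-TR).max()<.006
if ok: hold(.5);print(close_job())
E
```

```text
centre [0.43202562 0.05976506] tray [0.43   0.0616] yaw 3.7147734701508277
the job is handed in; nothing more can be done
None
```

The job is handed in: the slicing insert lies face up in the middle of the tray, about 2–3 mm off centre and within 1° of the tray's length, both lids are pushed home to their stops, and the grating insert and the other things looked undisturbed in the last picture.

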